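# Turn one leaf of the cloth sample book

## Robot

A 6-joint arm with a two-finger parallel gripper is mounted at the origin on the work surface. World frame = base frame: x ahead of the robot, y to its left, z up, the work surface at z = 0. Lengths are in mm, angles in rad, forces in N, time in s.
With the tool pointing down it reaches from about 350 to 875 mm from the base axis. Payload 4.2 kg.
Tool frame: the origin (TCP) lies at the very end of the fingers, on their centre line; the grasp point (between the pads) lies arm.hold_point_z behind it (arm.hold_point_z is the distance from the TCP to the grasp point, in mm); y points along the fingers, x is the direction in which the jaws open and shut, and the axes are right-handed (so a half turn about y gives the same grasp; the last joint's range is limited). The gripper opens to 85 mm and grips with 20 to 120 N. Pads are 22 mm wide; open, the fingers measure 114 mm over their backs; the gripper's body (76 mm by 85 mm) begins 54 mm behind the grasp point. The pads swing forward as they close: fully open they stand 13 mm farther back than shut.
Start: joints at [-0.915, 0.385, 0.008, 0, -1.194, -0.259], TCP at [241.556, -576.411, 231.312] pointing down, gripper open.
Joint ranges: [-3.14, 3.14], [-1.21, 2.06], [-1.07, 1.41], [-3.16, 2.05], [-2.99, -0.16], [-3.1, 3.1]. Speed limits (rad/s): [2.79, 2.79, 3.14, 3.14, 3.14, 3.14].

## Interface

Orientations are given as a unit quaternion [x, y, z, w].
In Python, from bench import arm gives the robot as it stands.
- The arm moves only by the shell command python3 -m creep 'ROWS'. ROWS is JSON, a list of rows, each a list of 3 entries, a list of its own where there are three numbers: the shift along the world's x, y, z in mm, then the turn, a rotation vector about the world's x, y, z in rad, then the gripper command: -1 is shut, 1 is fully open, values between are in proportion. In form: [[[dx, dy, dz], [wx, wy, wz], jaw], ...]. A call has 1 to 12 rows; each row is the pose to reach, as a shift and turn from the pose commanded when the call began; what a row does not reach only later rows make up. A row lasts 1/12 s, in which the tool goes at most 41.7 mm and 7.16 degrees, less where a joint would pass 70% of its speed; a pose out of reach is approached as far as the arm can. A call with a gripper value outside its range is refused whole. The fingers move at their own pace and stop on an object; the grip force is fixed at half the most. Time passes only in rows, so rows that repeat a pose let the fingers close. It gives the time, the measured TCP pose, the force and the opening at its end, in the units of the state.
- arm.read_state(): the state, without advancing time (a new reading comes with each control period).
- arm.get_image(name): name is "scene" or "top" or "wrist"; returns (picture, depth): 400x640x3 uint8, red, green, blue; 400x640 float32, mm along the optical axis (not along the pixel's ray), 0 where there is no reading.
- arm.camera_params(name): a dict with "camera_matrix" (3x3 intrinsics, pixels), "extrinsics" (4x4, takes a point from world to camera coordinates); the wrist camera has in their place "T_tool_cam" (4x4, takes a point from camera to tool coordinates, whose origin is the TCP and whose axes are the tool frame's). Camera axes: x right, y down, z forward; pixel columns grow to the right and rows downward; lengths in mm; the calibration is good to about 2 mm. A picture is of the moment at which its call begins: read the wrist's pose just before it. camera_params takes no time and is no camera call.
- arm.job_done(): hands the job in, once; it reports no verdict.
The state is a dict: "clock": time; "joints": joint angles; "joint_vel": joint speeds; "joint_efforts": joint torques, N m; "position": TCP position; "ee_rot": TCP orientation; "contact_force": force on the tool from outside, world axes, zero at the start; "wrist_torque": the same for the moment, N m; "gripper_width": finger opening in mm.
Only numpy, scipy, OpenCV 4.12 (cv2) and the standard library are available. Lean on these libraries where they do the work, as an engineer would, in place of code of your own. Each camera call takes 0.05 s, during which the arm holds its last target.

## Task

The cloth sample book lies open on the table and its top right-hand leaf stands a little ajar. With the fingertips, without pinching it, push up under this leaf's tab, turn this one leaf over the spine and press it gently down flat on the left-hand page. Leave the next leaf and everything else on the table where they are.

Things in the scene. Friction and masses are not known exactly. Their poses are not given: they have to be found in the camera images.
- book: Open sample book, fixed: blue cloth covers 4 mm thick, 240 mm along the spine by 420 across; on each side a 28 mm high pile of boards, 220 mm along the spine, 20 to 176 mm from its middle line. Origin: middle of the spine, on the table. x along the spine, away from the robot when square; y across to the left-hand page; z up. The turning leaves start on the -y (right) side.
- spine (a point): The point on the hinge line of both turning leaves in the middle of the spine, 32 mm above the table. The hinge line runs through it along the book's x.
- leaf_top (a joint): The leaf to turn: rigid board 220 mm along the spine, 4 mm thick, 20 to 176 mm from the hinge line, 130 g; its lower face lies in a plane through that line. Angle: 0 flat on the right (-y), pi/2 upright, pi flat on the left (+y), where it stops. Starts at 0.08 to 0.3. Its stiff cloth joint holds it wherever it is left, so it never falls by itself; about 2 N at the tab moves it.
- leaf_top_tab (a point): Middle of the outer edge of the top leaf's tab, mid-thickness (moves with the leaf). The tab is a tongue 45 mm along the spine and 4 mm thick, standing out 18 mm beyond the leaf's edge: its end is 194 mm from the hinge line. It is the tab nearest the robot, centred at book x = -70 mm.
- leaf_next (a joint): The next leaf, lying flat below the top one, on the same hinge line and of the same kind and size; angle as for the top leaf. It starts at 0 and must stay on the right.
- leaf_next_tab (a point): Middle of the outer edge of the next leaf's tab, same size as the other, in the middle of the leaf's length (book x = 0), 30 mm above the table. A third such tab, of the fixed pile, stands at book x = +70 mm.
- weight: Steel pattern weight, 60 mm across, 48 mm high, with a knob; leave alone. Origin: centre of the underside.
- spool: Wooden thread spool standing, 34 mm across, 54 mm high; leave alone. Origin: centre of the underside.
- jar: White fabric-paint jar, 62 mm across, 85 mm high; leave alone. Origin: centre of the underside.
- tape: Roll of paper tape lying flat, 92 mm across, 24 mm high; leave alone. Origin: centre of the underside.
- loupe: Stand loupe, 42 mm across, 44 mm high; leave alone. Origin: centre of the underside.
- pin_tin: Round flat pin tin, 74 mm across, 22 mm high; leave alone. Origin: centre of the underside.
- shears: Tailor's shears lying shut, about 220 mm long, 80 mm over the handles, 13 mm high; leave alone. Origin: under the pivot, blades to +x.

How it is judged (in metres and radians):
At the end, for the whole second after the job is handed in: The top leaf lies flat on the left-hand page (within 0.07 rad) and is still; the next leaf lies flat on the right (within 0.06 rad); every loose thing is within 30 mm of where it stood (value of joint leaf_top above 3.07 rad and velocity of joint leaf_top below 0.05 rad/s and value of joint leaf_next below 0.06 rad and distance of each of weight, spool, jar, tape, loupe, pin_tin, shears from where it was at the start of the episode below 0.03 m); the robot touches nothing.
It fails at once if the next leaf was turned up too (more than 0.25 rad) (value of joint leaf_next above 0.25 rad).
It fails at once if the leaf was pinched: more than 20 N between fingers and book while the leaf is still short of the left-hand page (pushing it takes about 2 N) (contact force between the fingers and book above 20 N and value of joint leaf_top below 2.8 rad).
It fails at once if the leaf was pressed down hard (more than 50 N between fingers and book) (contact force between the fingers and book above 50 N).
It fails at once if a loose thing was pushed away, lifted or knocked over (distance of any of weight, spool, jar, tape, loupe, pin_tin, shears from where it was at the start of the episode above 0.03 m or angle between any of weight, spool, jar, tape, loupe, pin_tin, shears's own z axis and vertical above 0.5 rad).
It also fails if it takes over 42 s, if anything falls off the work surface, if the arm or the gripper's body presses on something with over 40 N, if the wrist force passes 120 N, or if a joint passes its speed limit or range.

## Working session

There is one attempt and no reset: what is moved stays moved. The work goes in short steps, Python scripts to look and compute and a shell command to move; the robot and the scene stay as the last step left them, time stands still between calls to the robot, and variables do not carry over. Pictures are saved under pics/ and viewed, and the job is handed in when it is done.

```bash
ls; mkdir -p pics
cat > h.py <<'E'
from bench import arm
import numpy as np, cv2
def snap(n,f):
    p,d=arm.get_image(n); cv2.imwrite('pics/'+f+'.png',cv2.cvtColor(p,cv2.COLOR_RGB2BGR)); np.save('pics/'+f+'_d.npy',d); return p,d
E
python3 - <<'E'
from h import *
s=arm.read_state(); print({k:np.round(v,3) for k,v in s.items()}, arm.hold_point_z)
for n in ('top','scene'):
    snap(n,n+'0'); c=arm.camera_params(n); print(n,np.round(c['camera_matrix'],1).tolist(),np.round(c['extrinsics'],3).tolist())
E
```

```text
pics
{'clock': np.float64(0.0), 'joints': array([-9.150e-01,  3.860e-01,  7.000e-03, -1.000e-03, -1.194e+00,
       -2.590e-01]), 'joint_vel': array([ 0.002,  0.001, -0.001,  0.   , -0.001, -0.001]), 'joint_efforts': array([ 1.0000e-03, -3.9228e+01,  1.8840e+01,  4.1860e+00, -5.0000e-03,
       -0.0000e+00]), 'position': array([ 241.324, -575.903,  230.203]), 'ee_rot': array([ 0.391,  0.589, -0.588, -0.392]), 'contact_force': array([ 0.396,  0.211, -0.406]), 'wrist_torque': array([ 0.042, -0.008, -0.018]), 'gripper_width': np.float64(85.418)} 18.700000000000003
top [[449.9, 0.0, 325.8], [0.0, 449.9, 201.3], [0.0, 0.0, 1.0]] [[0.011, -1.0, -0.001, 56.585], [-0.986, -0.01, -0.167, 559.064], [0.167, 0.003, -0.986, 950.513], [0.0, 0.0, 0.0, 1.0]]
scene [[487.5, 0.0, 320.5], [0.0, 487.5, 196.8], [0.0, 0.0, 1.0]] [[0.629, 0.778, 0.005, -389.768], [0.492, -0.393, -0.777, -195.085], [-0.602, 0.491, -0.63, 1416.237], [0.0, 0.0, 0.0, 1.0]]
```

View pics/top0.png

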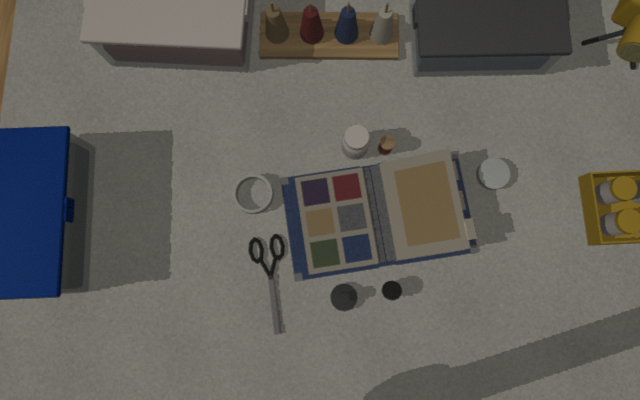

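View pics/scene0.png

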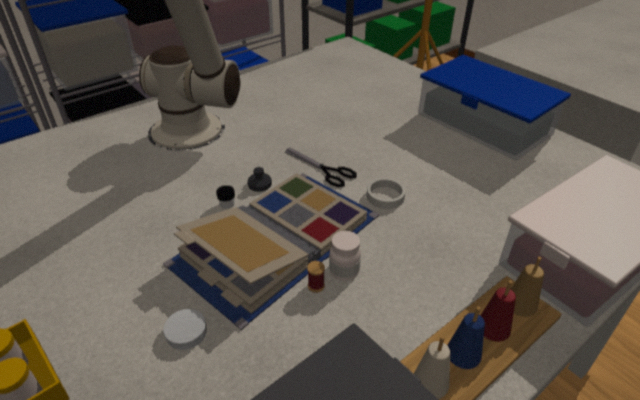

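The top view shows the book at about (285–475, 150–275) px with the spine near x≈375 and the raised right leaf's tab near (470,230). The weight is at (344,297) and the loupe at (392,290). The tin is at (494,173), the jar at (356,140) and the spool at (387,145).

```bash
cat >> h.py <<'E'
def pts(n,d):
    c=arm.camera_params(n);K=c['camera_matrix'];E=np.array(c['extrinsics'])
    v,u=np.mgrid[:400,:640]
    P=np.stack([(u-K[0][2])/K[0][0]*d,(v-K[1][2])/K[1][1]*d,d],-1)
    return (P-E[:3,3])@E[:3,:3]
E
python3 - <<'E'
from h import *
d=np.load('pics/top0_d.npy');W=pts('top',d);np.save('pics/top0_w.npy',W)
im=cv2.imread('pics/top0.png')
cv2.imwrite('pics/crop.png',cv2.resize(im[135:315,270:520],(800,576),interpolation=cv2.INTER_CUBIC))
for v in (160,180,200,220,230,240):
    print(v,[(u,*W[v,u].round().astype(int)) for u in (300,330,350,365,372,380,390,400,430,455,463,468,472,476)])
E
```

```text
160 [(300, np.int64(664), np.int64(124), np.int64(3)), (330, np.int64(665), np.int64(54), np.int64(1)), (350, np.int64(666), np.int64(6), np.int64(-1)), (365, np.int64(666), np.int64(-29), np.int64(0)), (372, np.int64(667), np.int64(-45), np.int64(0)), (380, np.int64(666), np.int64(-64), np.int64(1)), (390, np.int64(667), np.int64(-88), np.int64(1)), (400, np.int64(653), np.int64(-103), np.int64(54)), (430, np.int64(648), np.int64(-165), np.int64(75)), (455, np.int64(667), np.int64(-240), np.int64(5)), (463, np.int64(668), np.int64(-260), np.int64(1)), (468, np.int64(670), np.int64(-273), np.int64(-3)), (472, np.int64(668), np.int64(-280), np.int64(3)), (476, np.int64(669), np.int64(-291), np.int64(1))]
180 [(300, np.int64(610), np.int64(122), np.int64(30)), (330, np.int64(611), np.int64(53), np.int64(29)), (350, np.int64(612), np.int64(8), np.int64(28)), (365, np.int64(614), np.int64(-27), np.int64(20)), (372, np.int64(611), np.int64(-42), np.int64(32)), (380, np.int64(610), np.int64(-59), np.int64(39)), (390, np.int64(608), np.int64(-81), np.int64(47)), (400, np.int64(607), np.int6
[... 2514 characters left out ...]
(476), np.int64(121), np.int64(2)), (330, np.int64(474), np.int64(52), np.int64(27)), (350, np.int64(475), np.int64(8), np.int64(28)), (365, np.int64(475), np.int64(-26), np.int64(29)), (372, np.int64(475), np.int64(-41), np.int64(30)), (380, np.int64(476), np.int64(-59), np.int64(29)), (390, np.int64(475), np.int64(-80), np.int64(42)), (400, np.int64(475), np.int64(-101), np.int64(45)), (430, np.int64(474), np.int64(-162), np.int64(66)), (455, np.int64(473), np.int64(-212), np.int64(77)), (463, np.int64(473), np.int64(-228), np.int64(82)), (468, np.int64(473), np.int64(-237), np.int64(87)), (472, np.int64(479), np.int64(-270), np.int64(8)), (476, np.int64(480), np.int64(-281), np.int64(3))]
```

View pics/crop.png

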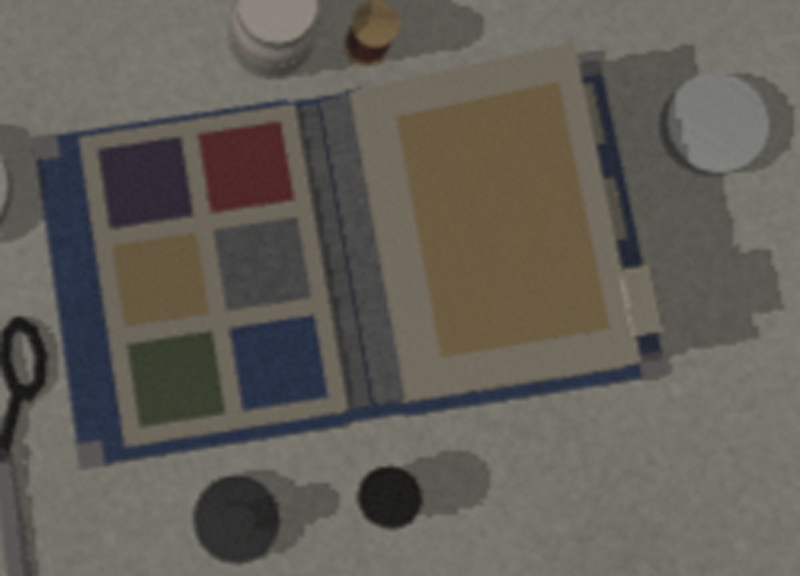

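```bash
cat > m.py <<'E'
from h import *
c=arm.camera_params('top');K=np.array(c['camera_matrix']);E=np.array(c['extrinsics'])
def ray(p):
    u,v=270+p[0]/3.2,135+p[1]/3.2
    r=np.linalg.inv(K)@[u,v,1]; return -E[:3,:3].T@E[:3,3], E[:3,:3].T@r
def onz(p,z): o,r=ray(p); return o+r*(z-o[2])/r[2]
W=np.load('pics/top0_w.npy')
L=[onz(p,32) for p in [(80,140),(300,105),(345,408),(125,445)]]
print(np.round(L))
S=[onz(p,6) for p in [(320,100),(372,402)]];print('spine line',np.round(S))
# leaf plane
m=np.zeros((400,640),np.uint8); q=np.array([(390,110),(570,70),(620,350),(425,380)])/3.2+[270,135]
cv2.fillPoly(m,[q.astype(int)],1); P=W[m>0]; P=P[np.isfinite(P).all(1)]
ctr=np.median(P,0)
for _ in range(3):
    n=np.linalg.svd(P-P.mean(0),full_matrices=False)[2][2]; P=P[abs((P-P.mean(0))@n)<8]
n*=np.sign(n[2]); c0=P.mean(0); print('n',n,'c',c0,'angle',np.arccos(n[2]))
def onpl(p): o,r=ray(p); return o+r*((c0-o)@n)/(r@n)
Q=[onpl(p) for p in [(352,90),(575,45),(640,365),(405,402),(627,270),(652,265),(662,330),(637,338)]]
print(np.round(Q))
for a,b in ((0,1),(1,2),(2,3),(3,0)): print(np.linalg.norm(Q[a]-Q[b]), np.arctan2(*(Q[b]-Q[a])[[1,0]]))
for a,b in ((0,1),(1,2),(2,3),(3,0)): print(np.linalg.norm(L[a]-L[b]), np.arctan2(*(L[b]-L[a])[[1,0]]))
for nme,p in dict(weight=(237,518),loupe=(390,497),tin=(718,122),jar=(275,15),spool=(373,25)).items(): print(nme,onz(p,{'weight':40,'loupe':44,'tin':22,'jar':85,'spool':54}[nme]).round())
E
python3 m.py
```

```text
[[612. 133.  32.]
 [639. -23.  32.]
 [426. -53.  32.]
 [399.  97.  32.]]
spine line [[650. -40.   6.]
 [431. -75.   6.]]
n [-0.04738301  0.28726666  0.95667796] c [ 548.9401744  -155.07715404   67.02859105] angle 0.29542683444323786
[[ 648.  -59.   43.]
 [ 669. -205.   88.]
 [ 454. -240.   88.]
 [ 430.  -93.   43.]
 [ 516. -234.   89.]
 [ 519. -249.   94.]
 [ 476. -253.   93.]
 [ 471. -238.   88.]]
154.14859737581756 -1.4260762558776603
218.37720110221386 -2.9816358581352853
155.31188770599465 1.7317477088614366
220.77541106154612 0.15484848221373312
158.54898459964127 -1.3988846388627287
215.87459312247577 -3.0013291790408396
153.2113258619064 1.7460426812857173
216.2825478466835 0.16501142712311376
weight [351.  21.  40.]
loupe [366. -82.  44.]
tin [ 632. -324.   22.]
jar [689.  -2.  85.]
spool [692. -73.  54.]
```

```bash
cat > g.py <<'E'
import numpy as np
from scipy.spatial.transform import Rotation as R
yaw=.158; ex=np.array([np.cos(yaw),np.sin(yaw),0]); ey=np.array([-np.sin(yaw),np.cos(yaw),0]); ez=np.array([0,0,1.])
O=np.array([535,-58,0.])
def w(x,y,z): return O+x*ex+y*ey+z*ez
def ori(al,s=1): # tool y = cos(al) ey - sin(al) ez ; tool x = s*ex
    d=np.cos(al)*ey-np.sin(al)*ez; X=s*ex
    return R.from_matrix(np.stack([X,d,np.cross(X,d)],1))
E
python3 - <<'E'
from g import *
from h import arm
s=arm.read_state(); R0=R.from_quat(s['ee_rot']); print(R0.as_matrix().round(3))
for sg in (1,-1):
  for a in (90,60,40): print(sg,a,(ori(np.radians(a),sg)*R0.inv()).as_rotvec().round(3))
print(w(-70,-230,60))
E
```

```text
[[-0.386 -0.001 -0.922]
 [ 0.922  0.002 -0.386]
 [ 0.002 -1.     0.   ]]
1 90 [-2.000e-03  1.000e-03 -1.809e+00]
1 60 [ 0.29   0.526 -1.762]
1 40 [ 0.483  0.871 -1.679]
-1 90 [-1.000e-03 -2.000e-03  1.332e+00]
-1 60 [ 0.491 -0.276  1.299]
-1 40 [ 0.818 -0.457  1.241]
[ 502.06091383 -296.14914781   60.        ]
```

```bash
cat >> g.py <<'E'
def ori2(al):
    d=np.cos(al)*ey-np.sin(al)*ez; X=np.sin(al)*ey+np.cos(al)*ez
    return R.from_matrix(np.stack([X,d,np.cross(X,d)],1))
E
python3 - <<'E'
from g import *
from h import arm
s=arm.read_state(); R0=R.from_quat(s['ee_rot'])
for a in (90,60,50,45,40): print(a,(ori2(np.radians(a))*R0.inv()).as_rotvec().round(3))
print((w(-70,-240,150)-s['position']).round())
E
```

```text
90 [-0.002 -0.001 -0.239]
60 [ 0.503  0.143 -0.233]
50 [ 0.671  0.191 -0.229]
45 [ 0.755  0.215 -0.226]
40 [ 0.839  0.239 -0.223]
[262. 270. -80.]
```

```bash
python3 -m creep '[[[130,120,-10],[0.38,0.11,-0.12],-1],[[200,200,-40],[0.6,0.17,-0.2],-1],[[262,270,-80],[0.755,0.215,-0.226],-1],[[262,270,-80],[0.755,0.215,-0.226],-1],[[262,270,-80],[0.755,0.215,-0.226],-1],[[262,270,-80],[0.755,0.215,-0.226],-1],[[262,270,-80],[0.755,0.215,-0.226],-1],[[262,270,-80],[0.755,0.215,-0.226],-1],[[262,270,-80],[0.755,0.215,-0.226],-1],[[262,270,-80],[0.755,0.215,-0.226],-1],[[262,270,-80],[0.755,0.215,-0.226],-1],[[262,270,-80],[0.755,0.215,-0.226],-1]]'
```

```text
clock: 1.1
position: [503.5, -305.9, 150.8]
ee_rot: [0.218, 0.672, -0.323, -0.63]
contact_force: [-0.6, -0.0, -0.1]
gripper_width: 0.3
```

Run:
```python
from h import *
from g import *
s=arm.read_state(); print(s['joints'].round(2),R.from_quat(s['ee_rot']).as_matrix().round(3), ori2(np.radians(45)).as_matrix().round(3))
snap('scene','s1'); snap('wrist','w1')
im=cv2.imread('pics/s1.png');cv2.imwrite('pics/s1c.png',cv2.resize(im[100:350,80:400],(768,600)))
```

```text
[-0.58  0.71  0.34 -0.56 -1.77 -0.78] [[-0.112 -0.113 -0.987]
 [ 0.699  0.697 -0.16 ]
 [ 0.706 -0.708  0.001]] [[-0.111 -0.111 -0.988]
 [ 0.698  0.698 -0.157]
 [ 0.707 -0.707 -0.   ]]
```

View pics/s1c.png

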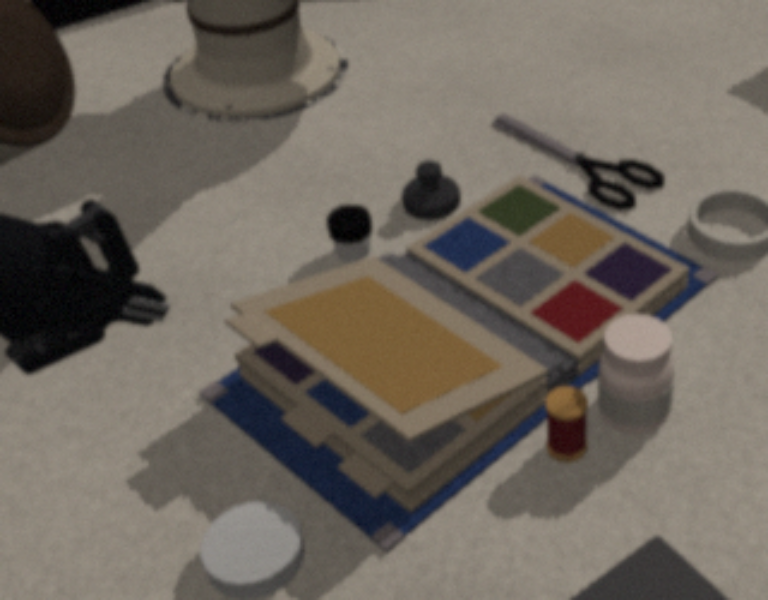

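View pics/w1.png

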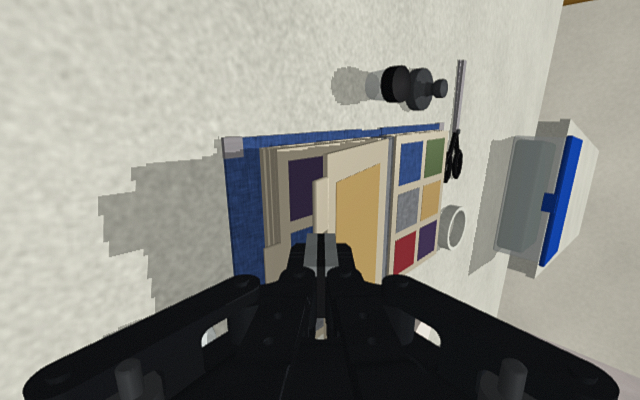

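Run:
```python
from g import *
c=np.array([503.6,-306.4,151.3])
print((w(-70,-232,54)-c).round(),(w(-70,-172,54)-c).round())
H=32;h=10
Rp=ori2(np.radians(45))
for t in (17,25,35,45,55,65,75,85,90,100,110,120,130,140,150,160,170,175,180):
    th=np.radians(t); al=np.radians(min(90,max(45,t)))
    rho=np.array([-np.cos(th),np.sin(th)]); d=np.array([np.cos(al),-np.sin(al)]);n=np.array([np.sin(al),np.cos(al)])
    p=194*rho+20*d-h*n if t<=90 else 174*rho-h*n
    P=w(-70,p[0],H+p[1]); print(t,P.round(),(ori2(al)*Rp.inv()).as_rotvec().round(3))
```

```text
[ -1.   8. -97.] [-11.  68. -97.]
17 [ 494. -245.   68.] [0. 0. 0.]
25 [ 492. -236.   93.] [0. 0. 0.]
35 [ 490. -219.  122.] [0. 0. 0.]
45 [ 486. -198.  148.] [0. 0. 0.]
55 [ 483. -176.  169.] [-0.172 -0.027 -0.   ]
65 [ 479. -151.  185.] [-0.345 -0.055 -0.   ]
75 [ 474. -123.  197.] [-0.517 -0.082 -0.   ]
85 [470. -94. 204.] [-0.689 -0.11  -0.   ]
90 [467. -79. 206.] [-0.776 -0.124 -0.   ]
100 [463. -49. 203.] [-0.776 -0.124 -0.   ]
110 [458. -20. 196.] [-0.776 -0.124 -0.   ]
120 [454.   7. 183.] [-0.776 -0.124 -0.   ]
130 [450.  32. 165.] [-0.776 -0.124 -0.   ]
140 [446.  53. 144.] [-0.776 -0.124 -0.   ]
150 [444.  70. 119.] [-0.776 -0.124 -0.   ]
160 [442.  83.  92.] [-0.776 -0.124 -0.   ]
170 [440.  90.  62.] [-0.776 -0.124 -0.   ]
175 [440.  92.  47.] [-0.776 -0.124 -0.   ]
180 [440.  93.  32.] [-0.776 -0.124 -0.   ]
```

```bash
python3 -m creep '[[[0,2,-35],[0,0,0],-1],[[-1,5,-70],[0,0,0],-1],[[-1,8,-97],[0,0,0],-1],[[-1,8,-97],[0,0,0],-1],[[-4,23,-97],[0,0,0],-1],[[-7,43,-97],[0,0,0],-1],[[-9,55,-97],[0,0,0],-1],[[-11,68,-97],[0,0,0],-1],[[-11,68,-97],[0,0,0],-1]]'
python3 - <<'E'
from h import *
snap('scene','s2'); snap('wrist','w2')
im=cv2.imread('pics/s2.png');cv2.imwrite('pics/s2c.png',cv2.resize(im[150:350,100:356],(768,600)))
E
```

```text
clock: 1.95
position: [492.6, -238.5, 56.7]
ee_rot: [0.22, 0.673, -0.322, -0.628]
contact_force: [-0.3, 0.2, -0.1]
gripper_width: -0.3
```

View pics/s2c.png

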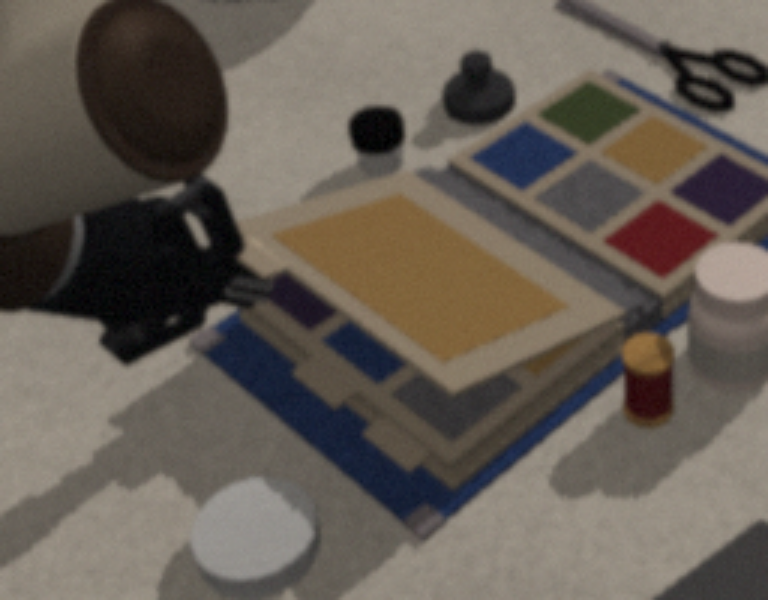

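View pics/w2.png

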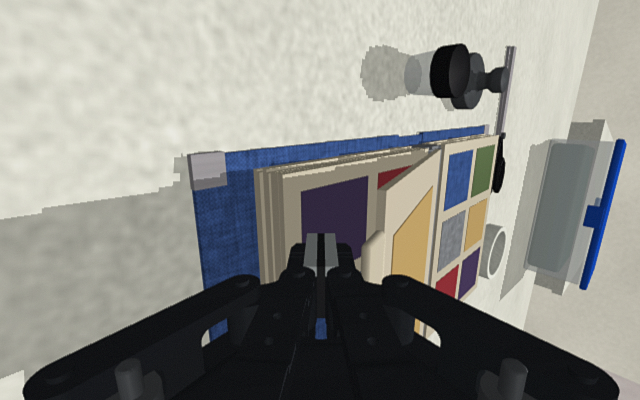

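The wrist view shows the tip at (320,240) below the tab, which is at (375,245). The next leaf (purple patch) is untouched. I'll lift now.

```bash
python3 -m creep '[[[1,-4,8],[0,0,0],-1],[[1,-4,16],[0,0,0],-1],[[0,-1,28],[0,0,0],-1],[[0,3,40],[0,0,0],-1],[[-1,10,54],[0,0,0],-1],[[-3,18,68],[0,0,0],-1],[[-5,28,81],[0,0,0],-1],[[-7,40,94],[0,0,0],-1],[[-7,40,94],[0,0,0],-1]]'
python3 - <<'E'
from h import *
snap('scene','s3')
im=cv2.imread('pics/s3.png');cv2.imwrite('pics/s3c.png',cv2.resize(im[120:350,100:394],(768,600)))
E
```

```text
clock: 2.8
position: [486.3, -197.0, 152.6]
ee_rot: [0.22, 0.674, -0.323, -0.627]
contact_force: [-0.6, -0.3, 0.4]
gripper_width: 0.0
```

View pics/s3c.png

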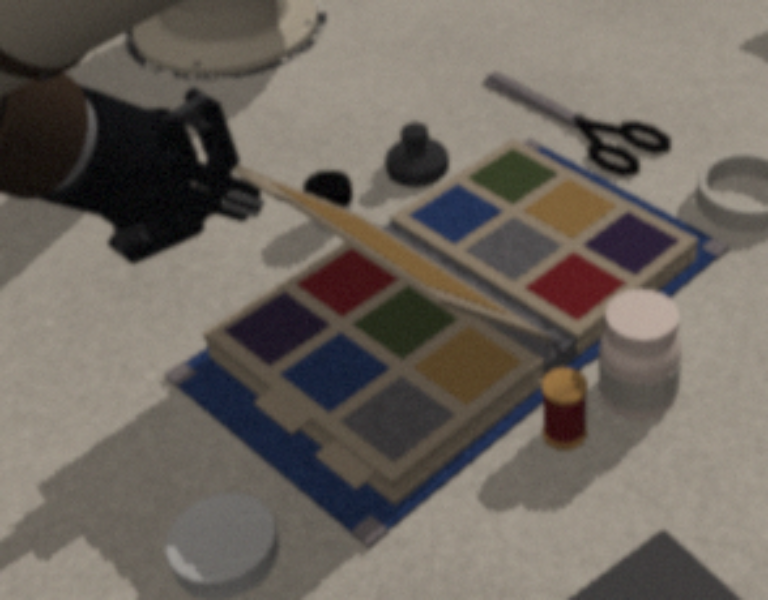

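The scene shows the leaf up at about 45° resting on the fingertip at (245,195). The next leaf is flat. Next I'll continue to upright, rotating the tool to vertical.

```bash
python3 -m creep '[[[-1,11,11],[-0.086,-0.014,0],-1],[[-3,22,21],[-0.172,-0.027,0],-1],[[-5,34,30],[-0.258,-0.041,0],-1],[[-7,47,37],[-0.345,-0.055,0],-1],[[-9,61,44],[-0.431,-0.068,0],-1],[[-12,75,49],[-0.517,-0.082,0],-1],[[-14,89,53],[-0.603,-0.096,0],-1],[[-16,104,56],[-0.689,-0.11,0],-1],[[-19,119,58],[-0.776,-0.124,0],-1],[[-19,119,58],[-0.776,-0.124,0],-1]]'
python3 - <<'E'
from h import *
snap('scene','s4')
im=cv2.imread('pics/s4.png');cv2.imwrite('pics/s4c.png',cv2.resize(im[100:350,100:420],(768,600)))
E
```

```text
clock: 3.68
position: [464.8, -75.9, 206.5]
ee_rot: [-0.458, -0.538, 0.541, 0.455]
contact_force: [-0.6, 0.6, 0.3]
gripper_width: 0.2
```

View pics/s4c.png

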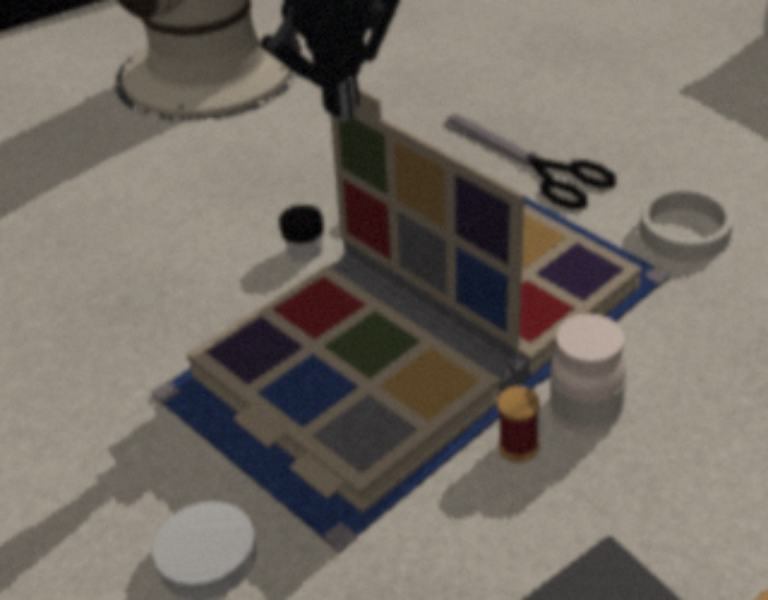

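Leaf upright at about 90°, with the finger at (345,105) beside the tab. Next I'll push it past the spine, in smaller steps.

```bash
python3 -m creep '[[[5,15,-2],[0,0,0],-1],[[2,30,-6],[0,0,0],-1],[[0,44,-11],[0,0,0],-1],[[-3,57,-17],[0,0,0],-1],[[-5,70,-23],[0,0,0],-1],[[-7,83,-29],[0,0,0],-1],[[-9,95,-37],[0,0,0],-1],[[-11,107,-46],[0,0,0],-1],[[-12,117,-56],[0,0,0],-1],[[-14,127,-67],[0,0,0],-1],[[-14,127,-67],[0,0,0],-1]]'
python3 - <<'E'
from h import *
snap('scene','s5')
im=cv2.imread('pics/s5.png');cv2.imwrite('pics/s5c.png',cv2.resize(im[100:350,100:420],(768,600)))
E
```

```text
clock: 4.65
position: [451.6, 47.3, 137.4]
ee_rot: [-0.459, -0.536, 0.54, 0.46]
contact_force: [0.2, 1.0, -0.9]
gripper_width: 0.3
```

View pics/s5c.png

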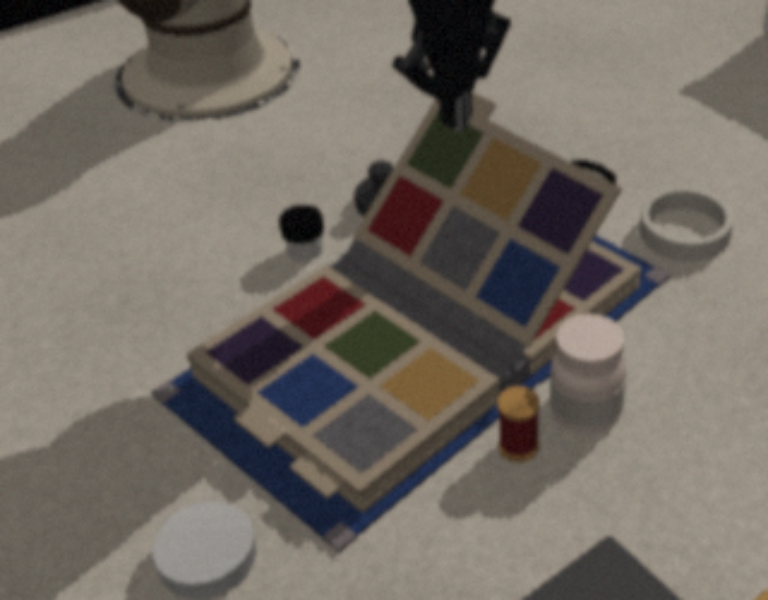

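Leaf at about 140°, following the fingertip at (455,115). I'll lower it more slowly.

```bash
python3 -m creep '[[[-1,8,-12],[0,0,0],-1],[[-2,16,-24],[0,0,0],-1],[[-3,22,-36],[0,0,0],-1],[[-4,28,-49],[0,0,0],-1],[[-4,31,-58],[0,0,0],-1],[[-5,33,-68],[0,0,0],-1],[[-5,35,-78],[0,0,0],-1],[[-5,36,-84],[0,0,0],-1],[[-5,37,-90],[0,0,0],-1],[[-5,37,-94],[0,0,0],-1],[[-5,37,-94],[0,0,0],-1]]'
```

```text
clock: 5.62
position: [447.4, 84.2, 44.8]
ee_rot: [-0.46, -0.537, 0.539, 0.458]
contact_force: [0.5, -0.2, -0.7]
gripper_width: -0.0
```

```bash
python3 -m creep '[[[0,1,-2],[0,0,0],-1],[[0,1,-4],[0,0,0],-1],[[0,1,-6],[0,0,0],-1],[[0,1,-8],[0,0,0],-1],[[0,1,-9],[0,0,0],-1],[[0,1,-10],[0,0,0],-1],[[0,1,-10],[0,0,0],-1]]'; python3 -m creep '[[[0,0,-1],[0,0,0],-1],[[0,0,-2],[0,0,0],-1],[[0,0,-2],[0,0,0],-1]]'
```

```text
clock: 6.2
position: [447.5, 85.6, 35.2]
ee_rot: [-0.46, -0.537, 0.539, 0.458]
contact_force: [0.0, 0.3, 0.5]
gripper_width: -0.0
clock: 6.45
position: [447.5, 85.5, 33.2]
ee_rot: [-0.46, -0.537, 0.539, 0.458]
contact_force: [-0.3, 0.9, 0.6]
gripper_width: 0.1
```

```bash
python3 -m creep '[[[0,0,-0.5],[0,0,0],-1],[[0,0,-1],[0,0,0],-1],[[0,0,-1],[0,0,0],-1]]'; python3 -m creep '[[[0,0,-0.5],[0,0,0],-1],[[0,0,-1],[0,0,0],-1],[[0,0,-1],[0,0,0],-1]]'
```

```text
clock: 6.7
position: [447.5, 85.5, 32.2]
ee_rot: [-0.46, -0.537, 0.539, 0.458]
contact_force: [0.2, 0.4, -0.5]
gripper_width: -0.1
clock: 6.95
position: [447.6, 85.6, 32.0]
ee_rot: [-0.46, -0.538, 0.539, 0.458]
contact_force: [-2.3, 1.2, 7.7]
gripper_width: -0.2
```

```bash
python3 -m creep '[[[0,0,-0.5],[0,0,0],-1],[[0,0,-0.5],[0,0,0],-1],[[0,0,-0.5],[0,0,0],-1]]'; python3 -m creep '[[[0,0,2],[0,0,0],-1],[[0,0,10],[0,0,0],-1],[[0,0,40],[0,0,0],-1],[[0,-10,80],[0,0,0],-1],[[0,-40,120],[0,0,0],-1],[[0,-75,150],[0,0,0],-1],[[0,-115,150],[0,0,0],-1],[[0,-155,150],[0,0,0],-1],[[0,-195,150],[0,0,0],-1],[[0,-235,150],[0,0,0],-1],[[0,-265,150],[0,0,0],-1],[[0,-265,150],[0,0,0],-1]]'
python3 - <<'E'
from h import *
p,d=snap('top','t6');W=pts('top',d)
snap('scene','s6')
im=cv2.imread('pics/s6.png');cv2.imwrite('pics/s6c.png',cv2.resize(im[100:350,100:420],(768,600)))
cv2.imwrite('pics/t6c.png',cv2.resize(cv2.imread('pics/t6.png')[110:350,230:550],(800,600)))
m=np.zeros((400,640),np.uint8);q=np.array([(110,160),(290,130),(330,385),(150,415)])/3.2+[270,135]
cv2.fillPoly(m,[q.astype(int)],1);P=W[m>0];n=np.linalg.svd(P-P.mean(0),full_matrices=False)[2][2];print(n*np.sign(n[2]),P.mean(0))
print(n@[-.157,.987,0], arm.read_state()['joint_vel'].round(3))
E
```

```text
clock: 7.2
position: [447.6, 85.6, 31.9]
ee_rot: [-0.46, -0.538, 0.539, 0.458]
contact_force: [-3.2, 1.2, 10.7]
gripper_width: 0.2
clock: 8.2
position: [447.0, -183.8, 181.0]
ee_rot: [-0.461, -0.536, 0.537, 0.46]
contact_force: [0.4, -0.0, 0.3]
gripper_width: 0.4
[0.11303831 0.99061206 0.07687708] [498.55121572  45.51378052 219.29015336]
0.9599870897128552 [ 0.047 -0.01  -0.013 -0.003  0.001 -0.002]
```

View pics/s6c.png

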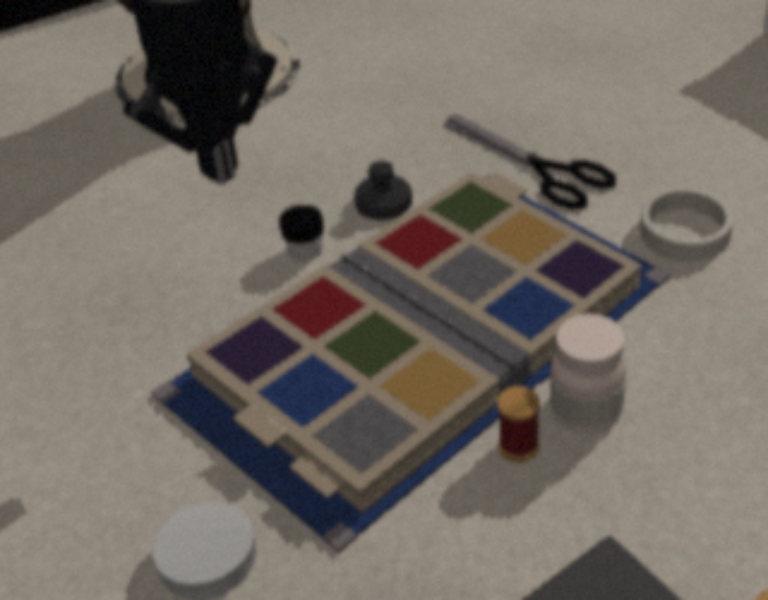

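View pics/t6c.png

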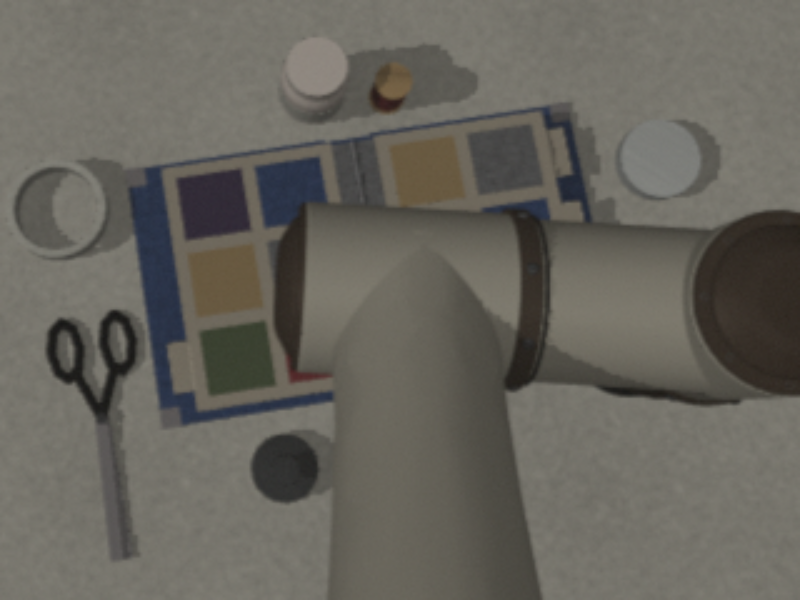

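The leaf looks flat on the left, with its tab at (180,365) in the top crop. The arm hides part of the page, so I'll move it clear and measure.

```bash
python3 -m creep '[[[-20,-40,20],[0,0,0],-1],[[-50,-80,40],[0,0,0],-1],[[-80,-120,50],[0,0,0],-1],[[-110,-160,50],[0,0,0],-1],[[-140,-200,50],[0,0,0],-1],[[-170,-240,50],[0,0,0],-1],[[-200,-280,50],[0,0,0],-1],[[-200,-300,50],[0,0,0],-1],[[-200,-300,50],[0,0,0],-1],[[-200,-300,50],[0,0,0],-1],[[-200,-300,50],[0,0,0],-1]]'
python3 - <<'E'
from h import *
p,d=snap('top','t7');W=pts('top',d)
cv2.imwrite('pics/t7c.png',cv2.resize(cv2.imread('pics/t7.png')[110:350,230:550],(800,600)))
for nm,q in (('L',[(110,160),(290,130),(330,385),(150,415)]),('R',[(400,110),(570,85),(610,330),(440,360)])):
    m=np.zeros((400,640),np.uint8);cv2.fillPoly(m,[(np.array(q)/3.2+[270,135]).astype(int)],1);P=W[m>0]
    P=P[abs(P[:,2]-np.median(P[:,2]))<12]
    n=np.linalg.svd(P-P.mean(0),full_matrices=False)[2][2];n*=np.sign(n[2]);print(nm,n.round(3),P.mean(0).round(1),'tilt about spine',(n@[-.157,.987,0]).round(3))
print(arm.read_state()['joint_vel'].round(3))
E
```

```text
clock: 9.22
position: [247.3, -479.6, 230.4]
ee_rot: [-0.46, -0.537, 0.538, 0.459]
contact_force: [0.5, -0.2, 0.4]
gripper_width: 0.1
L [0.001 0.    1.   ] [519.6  34.2  33.6] tilt about spine 0.0
R [ 0.002 -0.001  1.   ] [ 557.9 -165.8   33.6] tilt about spine -0.001
[ 0.03  -0.017 -0.012  0.001 -0.     0.001]
```

View pics/t7c.png

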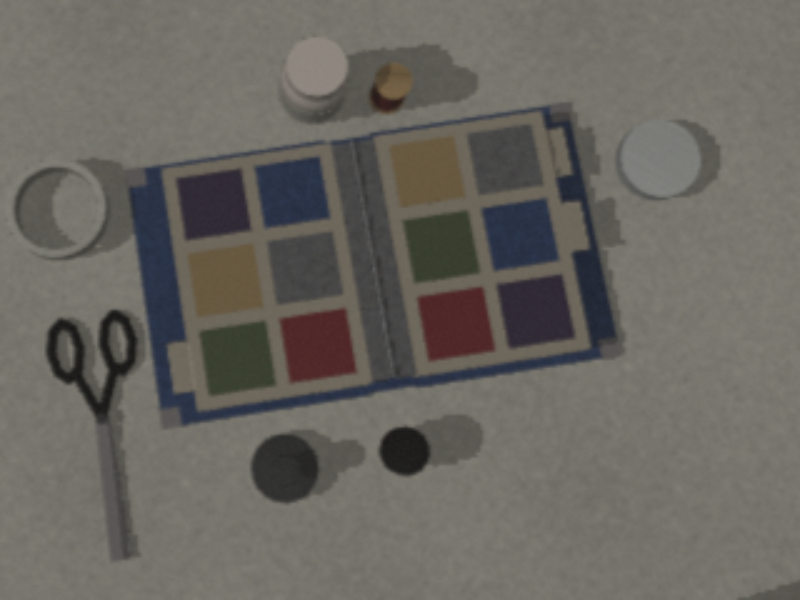

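Both pages are flat (tilt about 0.00 rad). The leaf's tab is on the left at (180,368), and the loose objects look unmoved.

```bash
python3 -c "
from bench import arm
print(arm.job_done())"
```

```text
the job is handed in; nothing more can be done
None
```

The top leaf is turned over the spine and lies flat on the left-hand page, and I handed the job in at about 9.3 s of the 42 s allowed. I used shut fingers to push up under the tab, swung the leaf over, pressed it down and moved the arm well clear.

- **Leaf angles:** after the move, the depth picture showed a tilt of 0.000 rad for the left page and -0.001 rad for the right. The next leaf therefore stayed down.
- **Forces:** the highest wrist-force reading at the end of a call was about 11 N, during the final press, and readings while turning were about 1 N. I did not read forces within each call, so brief peaks there are unknown.
- **Loose objects:** in the last top view the weight, loupe, jar, spool, tin, tape and shears stand where they were at the start. I judged this by eye and did not measure it.

One check failed at first: the first depth check after the press was spoiled because the arm hid the page. I moved the arm clear and repeated it. No other check failed or disagreed.

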